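Seat the exposure filter cell on its keyed port and hold it home

ROBOT

A 6-joint arm with a two-finger parallel gripper is mounted at the origin on the work surface. World frame = base frame: x ahead of the robot, y to its left, z up, the work surface at z = 0. Lengths are in m, angles in degrees, forces in N, time in s.
With the tool pointing down it reaches from about 0.4 to 0.825 m from the base axis. Payload 7 kg.
Tool frame: the origin (TCP) lies midway between the tips of the shut fingers; the grasp point (between the pads) lies 19 mm behind it; z points along the fingers, y is the direction in which the jaws open and shut (so a half turn about z gives the same grasp; the last joint's range is limited). The gripper opens to 88 mm and grips with 3 to 60 N. Pads are 19 mm wide; open, the fingers measure 130 mm over their backs; the gripper's body (78 mm by 193 mm) begins 47 mm behind the grasp point.
Start: joints at [80.678, 20.546, 0.682, 0, -70.136, -16.507], TCP at [0.294, 0.608, 0.227] pointing down, gripper open.
Joint ranges: [-176.03, 176.03], [-82.01, 121.73], [-58.28, 71.71], [-173.87, 95.51], [-174.79, -0.11], [-173.66, 173.66]. Speed limits (degrees/s): [136.94, 136.94, 172.46, 180, 180, 180].

INTERFACE

Orientations are given as [roll, pitch, yaw] about the fixed x, y, z axes, in that order (R = Rz(yaw) Ry(pitch) Rx(roll)).
In Python, from plant import sensors, viewer, r gives the robot as it stands. The module is installed in compiled form; this text tells all that it offers.
- The arm moves only by the shell command python3 -m handwheel 'ROWS' [OPENING] [FORCE]. ROWS is JSON, one flat list of numbers, 6 for each row, row after row: the shift along the world's x, y, z in cm, then the turn, a rotation vector about the world's x, y, z in rad. In form: [tx, ty, tz, wx, wy, wz, tx, ty, tz, wx, wy, wz, ...]. A call has 1 to 8 rows; each row is the pose to reach, as a shift and turn from the pose measured when the call began; what a row does not reach only later rows make up. A row lasts 1/10 s, in which the tool goes at most 50 mm and 8.59 degrees, less where a joint would pass 70% of its speed; a pose out of reach is approached as far as the arm can. A call with a gripper value outside its range is refused whole. OPENING is the closure in counts, from 0 (fully open) to 255 (shut), set as the call begins (- or left out, the last holds). The fingers move at their own pace and stop on an object; FORCE is the grip in N (left out, the last holds). Time passes only in rows, so rows that repeat a pose let the fingers close. It gives the time, the measured TCP pose, the force and the opening at its end, in the units of the state.
- sensors.get_state(): the state, without advancing time (a new reading comes with each control period).
- viewer.capture(name): name is "scene" or "top" or "wrist"; returns a dict with "img" (480x640x3 uint8, red, green, blue), "camera_matrix" (3x3 intrinsics, pixels), "k1" (the pictures are not rectified: a ray, as slopes to the right and down, at radius r is drawn at 1 + k1 r^2 times it, then the intrinsics apply), "camera_from_world" (4x4, takes a point from world to camera coordinates); the wrist camera has in their place "mount" (4x4, takes a point from camera to tool coordinates, whose origin is the TCP and whose axes are the flange's). Camera axes: x right, y down, z forward; pixel columns grow to the right and rows downward; lengths in m; the calibration is good to about 2 mm. A picture is of the moment at which its call begins: read the wrist's pose just before it. There is no depth.
- r.close_job(): hands the job in, once; it reports no verdict.
The state is a dict: "time_s": time; "joints": joint angles; "qd": joint speeds; "joint_torque": joint torques, N m; "tcp_pos": TCP position; "eef_rot": TCP orientation; "contact_force": force on the tool from outside, world axes, zero at the start; "moment": the same for the moment, N m; "gripper_width": finger opening in m.
Only numpy, scipy, OpenCV 4.12 (cv2) and the standard library are available. Lean on these libraries where they do the work, as an engineer would, in place of code of your own. Each camera call takes 0.05 s, during which the arm holds its last target.

TASK

Ready the filter port on the key block: press the blue key, then the green, then the yellow, one at a time, each fully down and let up again, and never press the red one. Then take the knurled collar of the filter cell that stands loosely on the port, turn it while pressing down until its hidden keyways drop over the pins (clockwise seen from above gets there in less than a quarter turn), and push the cell fully home against the spring, flush on the port face. The program finishes while the gripper is still holding the cell pushed home: do not let go. Leave the tools and other things lying about where they are.

Things in the scene. Friction and masses are not known exactly. Their poses are not given: they have to be found in the camera images.
- cell: Filter cell to be fitted: loose, upright, 0.15-0.22 kg, aluminium. Origin: centre of its underside, z up. From below: round flange 66 mm in diameter, 0 to 10 mm; knurled collar 50 mm in diameter, 10 to 38 mm, amber glass in its flat top. Hollow below, with an inner land 10 mm high that at the start rests on three hidden pins, the underside 9.5 mm above the port face.
- cell_grip (a point): Point on the cell's axis 25 mm above its underside, mid-height of the knurled collar (the part to grip). Three keyways 10 mm wide are cut through the land inside the flange, 120 degrees apart, one at the +x axis; unseen from outside. Turned clockwise from above, they meet the pins after 0.55 to 1.35 rad, different each time, with about 0.13 rad of freedom either way.
- port_face (a point): Centre of the port's flat top face (steel disc 88 mm in diameter), 50 mm above the table, z up. A fixed spigot, 29 mm in diameter and 26 mm high, stands here inside the cell, keeps it centred within 1 mm and carries three pins 5 mm thick, 120 degrees apart; their direction is hidden, random and not told by the port's yaw. Home: the flange lies on this face.
- port: Fixed grey block 130 x 130 x 50 mm with the port face on top, a brass screw on one side. Origin: centre of its underside, on the table.
- seat (a joint): Spring seat inside the port, hidden under the cell: 0 up, grows as pressed. Once over the pins the cell sinks 4.5 mm freely, meets the seat (5 N) and has to be pushed 5 mm further (10 N, joint 0.005 m) to be home: 9.5 mm in all. The keyways then stop it turning. Let go, the spring lifts it again: it bears more than the cell's weight.
- keyblock: Fixed pale block 150 x 150 x 30 mm high with a black top that carries the four round keys in a 2 x 2 square, 60 mm apart (centres 30 mm from its middle both ways). Origin: centre of its underside, on the table. Which colour stands where differs each time.
- key_blue_top (a point): Centre of the top of the blue key, a round spring key 24 mm in diameter in a grey ring 40 mm in diameter and 12 mm high; the key's top stands 52 mm above the table (10 mm above the ring) and goes down 6 mm. z up.
- key_blue (a joint): Travel of the blue key: 0 up, 0.006 m fully down (1.5 N to start, 5 N fully down); springs back by itself.
- key_green_top (a point): Centre of the top of the green key, a round spring key 24 mm in diameter in a grey ring 40 mm in diameter and 12 mm high; the key's top stands 52 mm above the table (10 mm above the ring) and goes down 6 mm. z up.
- key_green (a joint): Travel of the green key: 0 up, 0.006 m fully down (1.5 N to start, 5 N fully down); springs back by itself.
- key_yellow_top (a point): Centre of the top of the yellow key, a round spring key 24 mm in diameter in a grey ring 40 mm in diameter and 12 mm high; the key's top stands 52 mm above the table (10 mm above the ring) and goes down 6 mm. z up.
- key_yellow (a joint): Travel of the yellow key: 0 up, 0.006 m fully down (1.5 N to start, 5 N fully down); springs back by itself.
- key_red_top (a point): Centre of the top of the red key, a round spring key 24 mm in diameter in a grey ring 40 mm in diameter and 12 mm high; the key's top stands 52 mm above the table (10 mm above the ring) and goes down 6 mm. z up.
- key_red (a joint): Travel of the red key: 0 up, 0.006 m fully down (1.5 N to start, 5 N fully down); springs back by itself. Not to be pressed.
- torch: Bystander. Grey metal torch lying on the table, 127 mm long along its x, 34 mm high; origin under its middle.
- screwdriver: Bystander. Screwdriver lying on the table between key block and port, green square-edged handle to its -x, 175 mm long along its x, 22 mm high; origin under the front of the handle.
- wafer_box: Bystander. Clear round wafer box, 118 mm in diameter, 30 mm high, with a blue dot; origin: centre of its underside.
- objective: Bystander. Microscope objective standing upright, steel with a green band, 34 mm in diameter, 45 mm high; origin: centre of its underside.
- wrench: Bystander. Small steel wrench lying on the table, 140 mm long along its x; origin under its middle.
- parts_tray: Bystander. White open tray 110 x 160 mm, 30 mm high; origin: centre of its underside.
- spare_ring: Bystander. Brass ring lying flat, 52 mm in diameter, 10 mm high; origin: centre of its underside.
Things that resemble listed ones, but are neither listed nor needed, are in the scene too. Of the things like the port, leave any that is brown or purple; of the rest the smaller one is meant.

How it is judged (in metres and radians):
On the way, in this order (a step that is already met when the one before it is completed fails the run):
1. blue key pressed (past 4.2 of 6 mm), the other keys up (value of joint key_blue above 0.0042 m and value of joint each of key_green, key_yellow, key_red below 0.002 m), for 0.05 s.
2. green key pressed (past 4.2 mm), the other keys up (value of joint key_green above 0.0042 m and value of joint each of key_blue, key_yellow, key_red below 0.002 m), for 0.05 s.
3. yellow key pressed (past 4.2 mm), the other keys up (value of joint key_yellow above 0.0042 m and value of joint each of key_blue, key_green, key_red below 0.002 m), for 0.05 s.
4. keyways over the pins: cell under 6.5 mm above the port face, centred within 3 mm (z of cell in the frame of port_face below 0.0065 m and horizontal distance between cell and port_face below 0.003 m), for 0.1 s.
At the end, for the whole second after the job is handed in: The cell is fully home (underside within 1.8 mm of the port face, centred within 3 mm, upright within 0.08 rad), at rest, the gripper's fingers still hold it with more than 3 N against the spring, and all keys are up (z of cell in the frame of port_face between -0.003 and 0.0018 m and horizontal distance between cell and port_face below 0.003 m and angle between cell's own z axis and vertical below 0.08 rad and contact force between the fingers and cell above 3 N and linear speed of cell below 0.02 m/s and value of joint each of key_blue, key_green, key_yellow, key_red below 0.002 m); the arm keeps its last pose, push and grip.
It fails at once if the red key is pressed (more than 2.5 mm) (value of joint key_red above 0.0025 m).
It fails at once if a bystander is moved by more than 25 mm (distance of any of torch, screwdriver, wafer_box, objective, wrench, parts_tray, spare_ring from where it was at the start of the episode above 0.025 m).
It also fails if it takes over 61 s, if anything falls off the work surface, if the arm or the gripper's body presses on something with over 40 N, if the wrist force passes 120 N, or if a joint passes its speed limit or range.

## Working session

There is one attempt and no reset: what is moved stays moved. The work goes in short steps, Python scripts to look and compute and a shell command to move; the robot and the scene stay as the last step left them, time stands still between calls to the robot, and variables do not carry over. Pictures are saved under pics/ and viewed, and the job is handed in when it is done.

```bash
mkdir -p pics; cat > h.py <<'E'
import numpy as np, cv2
from plant import sensors, viewer, r
from scipy.spatial.transform import Rotation as R
def save(img,n): cv2.imwrite('pics/'+n,cv2.cvtColor(img,cv2.COLOR_RGB2BGR))
def ray(c,uv,T=None):
    K=c["camera_matrix"]; K=np.array(K); k1=c["k1"]
    d=np.array([(uv[0]-K[0,2])/K[0,0],(uv[1]-K[1,2])/K[1,1]]); s=d.copy()
    for _ in range(30): s=d/(1+k1*(s@s))
    v=np.array([s[0],s[1],1.])
    if "camera_from_world" in c: M=np.linalg.inv(np.array(c["camera_from_world"]))
    else: M=T@np.array(c["mount"])
    return M[:3,3],M[:3,:3]@v
def plane(c,uv,z,T=None):
    o,v=ray(c,uv,T); return o+v*(z-o[2])/v[2]
def tcp():
    s=sensors.get_state(); T=np.eye(4); T[:3,3]=s["tcp_pos"]; T[:3,:3]=R.from_euler('xyz',s["eef_rot"],degrees=True).as_matrix(); return T
E
python3 - <<'E'
from h import *
print(sensors.get_state())
T=tcp()
for n in("scene","top","wrist"):
    c=viewer.capture(n); save(c["img"],n+"0.png"); print(n,{k:v for k,v in c.items() if k!="img"})
E
```

```text
{'time_s': 0.0, 'joints': array([ 8.06799241e+01,  2.05911252e+01,  6.32204329e-01, -1.99976198e-02,
       -7.01338199e+01, -1.65081043e+01]), 'qd': array([ 0.02665548, -0.03392792,  0.02944729, -0.06079572, -0.11291969,
       -0.07007354]), 'joint_torque': array([ 8.55449780e-04, -5.82713163e+01,  2.93062466e+01,  6.99744925e+00,
        7.11334185e-03, -1.50826386e-04]), 'tcp_pos': array([0.29387856, 0.60712211, 0.22561463]), 'eef_rot': array([ 1.79905740e+02, -8.33095540e-03, -2.58349843e+01]), 'contact_force': array([ 0.48395779, -0.26674598,  0.19973216]), 'moment': array([-0.02042182,  0.01297716, -0.02884994]), 'gripper_width': 0.0876271010722128}
scene {'camera_matrix': array([[481.73680007,   0.        , 318.10922594],
       [  0.        , 481.73680007, 243.23888965],
       [  0.        ,   0.        ,   1.        ]]), 'k1': 0.038769948731375424, 'camera_from_world': array([[ 8.65004667e-01,  5.01762142e-01,  1.29551194e-03,
        -4.85378129e-01],
       [ 3.20444160e-01, -5.50433996e-01, -7.70933172e-01,
        -7.32981003e-02],
       [-3.86111986e-01,  6.67275931e
[... 464 characters left out ...]
71 ,  0.51669585],
       [ 0.21057305, -0.03208676, -0.9770514 ,  1.07483595],
       [ 0.        ,  0.        ,  0.        ,  1.        ]])}
wrist {'camera_matrix': array([[394.07255779,   0.        , 324.91761347],
       [  0.        , 394.07255779, 241.0874812 ],
       [  0.        ,   0.        ,   1.        ]]), 'k1': 0.012438039618172725, 'mount': array([[-1.10022032e-03, -9.66721203e-01, -2.55829838e-01,
         6.90561289e-02],
       [ 9.99999242e-01, -1.20524231e-03,  2.53738212e-04,
        -6.39911165e-04],
       [-5.53631055e-04, -2.55829365e-01,  9.66721795e-01,
        -1.58898460e-01],
       [ 0.00000000e+00,  0.00000000e+00,  0.00000000e+00,
         1.00000000e+00]])}
```

View pics/top0.png

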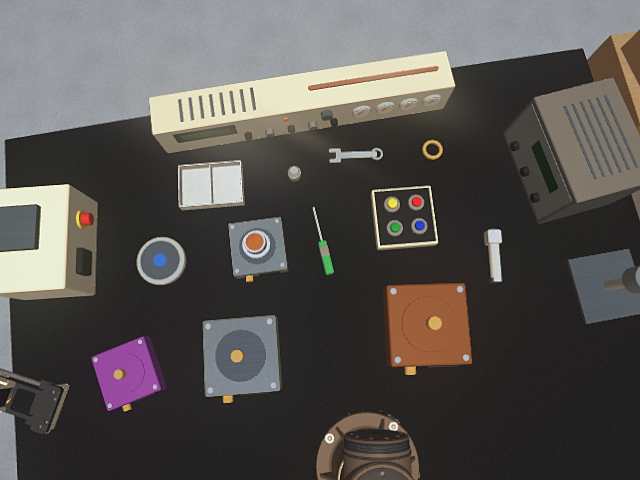

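View pics/scene0.png

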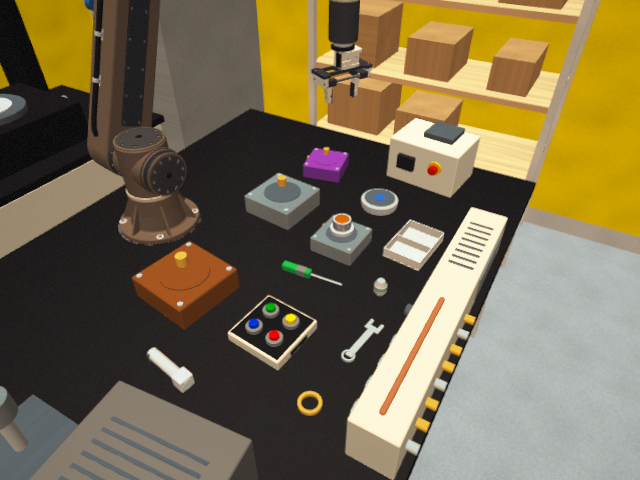

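View pics/wrist0.png

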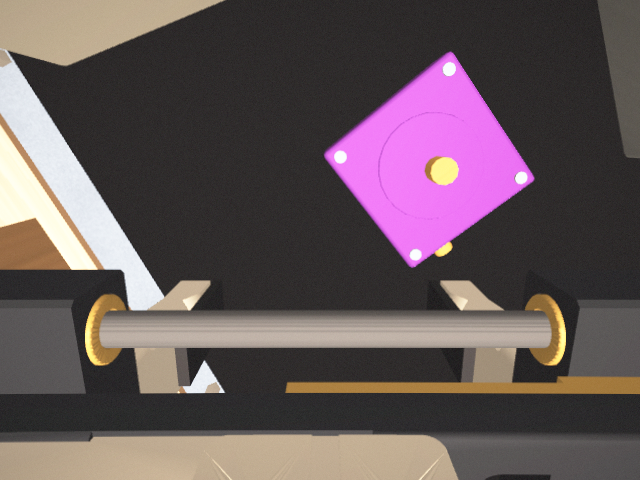

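The top view shows four port-like blocks: small grey with a cell on it (257,246), large grey (242,356), brown (430,325) and purple (128,373). The smaller grey one fits, since brown and purple are excluded. The keys are yellow (392,203), red (417,201), green (395,227) and blue (419,226). I'll confirm with a crop and locate everything.

```bash
cat > loc.py <<'E'
from h import *
t=viewer.capture("top"); s=viewer.capture("scene")
def blob(c,hr,box,smin=120,vmin=80):
    h=cv2.cvtColor(c["img"],cv2.COLOR_RGB2HSV); m=np.zeros(h.shape[:2],np.uint8)
    for a,b in hr: m|=cv2.inRange(h,(a,smin,vmin),(b,255,255))
    k=np.zeros_like(m); x0,y0,x1,y1=box; k[y0:y1,x0:x1]=m[y0:y1,x0:x1]
    n,l,st,ce=cv2.connectedComponentsWithStats(k); i=1+np.argmax(st[1:,4]); return ce[i],st[i]
def tri(a,b):
    o1,d1=ray(t,a);o2,d2=ray(s,b); A=np.stack([d1,-d2],1); x=np.linalg.lstsq(A,o2-o1,rcond=None)[0]
    p,q=o1+d1*x[0],o2+d2*x[1]; return (p+q)/2,np.linalg.norm(p-q)
H={'blue':[(105,130)],'green':[(45,80)],'yellow':[(22,34)],'red':[(0,6),(174,180)]}
for k,h in H.items():
    a,sa=blob(t,h,(375,188,437,246)); b,sb=blob(s,h,(228,296,318,366))
    print(k,a.round(1),sa[2:],b.round(1),sb[2:],"top@.052",plane(t,a,.052).round(4),"scene",plane(s,b,.052).round(4))
a,sa=blob(t,[(5,18)],(235,228,275,255)); b,sb=blob(s,[(5,18)],(330,208,356,240))
print('cellglass',a,sa,b,sb,plane(t,a,.0975).round(4),plane(s,b,.0975).round(4),tri(a,b))
E
python3 loc.py; python3 - <<'E'
from h import *
t=cv2.imread('pics/top0.png')
save(cv2.cvtColor(np.hstack([cv2.resize(t[205:290,215:300],(400,400),interpolation=3),cv2.resize(t[180:255,367:442],(400,400),interpolation=3)]),cv2.COLOR_BGR2RGB),'crop1.png')
E
```

```text
blue [419.4 224.9] [10  9 72] [253.3 322.9] [10 11 91] top@.052 [ 0.5196 -0.2232  0.052 ] scene [ 0.5241 -0.2291  0.052 ]
green [394.9 226.9] [ 9  9 67] [270.1 307. ] [ 9  9 74] top@.052 [ 0.5246 -0.1641  0.052 ] scene [ 0.5292 -0.1695  0.052 ]
yellow [392.1 202.8] [ 9 10 68] [290.2 317. ] [10  9 73] top@.052 [ 0.585  -0.1697  0.052 ] scene [ 0.5866 -0.1721  0.052 ]
red [416.5 201. ] [10  9 76] [273.6 334.9] [ 12  11 100] top@.052 [ 0.5793 -0.2292  0.052 ] scene [ 0.5833 -0.2346  0.052 ]
cellglass [254.05701754 241.38596491] [246 233  17  17 228] [341.65625    218.30208333] [335 214  14   9  96] [0.5363 0.1703 0.0975] [0.5383 0.1682 0.0975] (array([0.53688575, 0.1706369 , 0.09535614]), np.float64(0.00025452111800367526))
```

View pics/crop1.png

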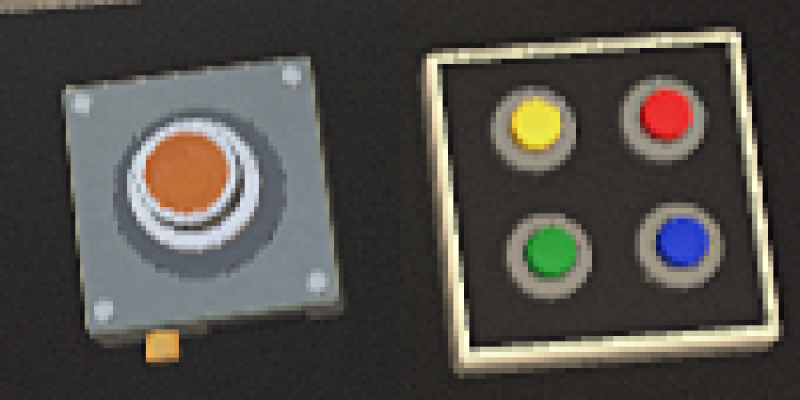

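The crop confirms the small grey port (screws at its corners, brass screw at the bottom) with the amber-topped cell on it. It also confirms the key layout: yellow top left, red top right, green bottom left, blue bottom right. Next I go towards the keys with the fingers shut.

```bash
python3 -m handwheel '[4,-20,0,0,0,0, 9,-38,0,0,0,0, 9,-38,0,0,0,0, 9,-38,0,0,0,0, 9,-38,0,0,0,0, 9,-38,0,0,0,0, 9,-38,0,0,0,0, 9,-38,0,0,0,0]' 255 30
python3 -m handwheel '[9.6,-38.7,0,0,0,0, 9.6,-38.7,0,0,0,0, 9.6,-38.7,0,0,0,0, 9.6,-38.7,0,0,0,0, 9.6,-38.7,0,0,0,0, 9.6,-38.7,0,0,0,0, 9.6,-38.7,0,0,0,0, 9.6,-38.7,0,0,0,0]'
```

```text
time_s: 1.05
tcp_pos: [0.3839, 0.2249, 0.2264]
eef_rot: [180.0, -0.0, -25.8]
contact_force: [0.9, -0.1, -0.2]
gripper_width: 0.0292
time_s: 1.85
tcp_pos: [0.4798, -0.1633, 0.2267]
eef_rot: [-180.0, -0.1, -25.8]
contact_force: [1.6, 1.8, 0.4]
gripper_width: 0.0005
```

```bash
python3 - <<'E'
from h import *
T=tcp(); c=viewer.capture("wrist"); save(c["img"],"w1.png")
h=cv2.cvtColor(c["img"],cv2.COLOR_RGB2HSV)
H={'blue':[(105,130)],'green':[(45,80)],'yellow':[(22,34)],'red':[(0,6),(174,180)]}
print(T[:3,3])
for k,hr in H.items():
    m=np.zeros(h.shape[:2],np.uint8)
    for a,b in hr: m|=cv2.inRange(h,(a,140,90),(b,255,255))
    m[290:]=0
    n,l,st,ce=cv2.connectedComponentsWithStats(m); i=1+np.argmax(st[1:,4])
    print(k,ce[i].round(1),st[i],plane(c,ce[i],.052,T).round(4))
E
```

```text
[ 0.47977051 -0.1632501   0.22671568]
blue [372.3 142.9] [359 129  28  29 619] [ 0.5209 -0.2258  0.052 ]
green [304.9 168.9] [292 156  27  27 578] [ 0.5263 -0.1666  0.052 ]
yellow [277.9  98.3] [264  83  29  31 697] [ 0.5853 -0.1721  0.052 ]
red [347.7  69.8] [334  54  29  33 750] [ 0.58   -0.2311  0.052 ]
```

View pics/w1.png

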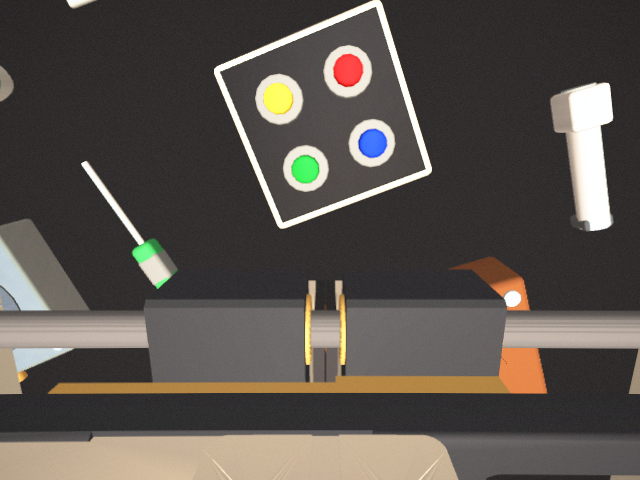

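The wrist view has all four keys unobstructed: blue (372,143), green (305,169), yellow (278,98), red (348,70). The positions agree with the top view. Now I move over blue.

```bash
python3 -m handwheel '[4.1,-6.25,-5,0,0,0, 4.1,-6.25,-10,0,0,0, 4.1,-6.25,-14,0,0,0, 4.1,-6.25,-16.4,0,0,0, 4.1,-6.25,-16.4,0,0,0]'
python3 -m handwheel '[0,0,-0.5,0,0,0, 0,0,-1.0,0,0,0, 0,0,-1.3,0,0,0, 0,0,-1.6,0,0,0, 0,0,-1.6,0,0,0]'
```

```text
time_s: 2.4
tcp_pos: [0.5172, -0.2312, 0.0561]
eef_rot: [179.7, 0.6, -26.1]
contact_force: [-0.0, 0.7, -0.0]
gripper_width: 0.0006
time_s: 2.9
tcp_pos: [0.5182, -0.2313, 0.0457]
eef_rot: [179.7, 0.4, -26.0]
contact_force: [-11.9, 4.4, 33.8]
gripper_width: 0.0006
```

```bash
python3 -m handwheel '[0,0,1,0,0,0, 0,0,2.5,0,0,0, 0,0,2.5,0,0,0, 0,0,2.5,0,0,0]'
python3 -m handwheel '[0,0,0,0,0,0, 0,0,0,0,0,0, 0,0,0,0,0,0]'
```

```text
time_s: 3.3
tcp_pos: [0.519, -0.231, 0.0722]
eef_rot: [179.8, 0.2, -26.0]
contact_force: [-0.0, 0.0, -0.6]
gripper_width: 0.0004
time_s: 3.6
tcp_pos: [0.5188, -0.2309, 0.0717]
eef_rot: [179.8, 0.2, -26.0]
contact_force: [0.3, -0.6, 0.1]
gripper_width: 0.0004
```

```bash
python3 -m handwheel '[0.4,3.2,0,0,0,0, 0.75,6.43,0,0,0,0, 0.75,6.43,0,0,0,0, 0.75,6.43,0,0,0,0]'
```

```text
time_s: 4.0
tcp_pos: [0.5263, -0.1661, 0.0715]
eef_rot: [179.7, 0.3, -25.9]
contact_force: [0.5, 0.3, 0.5]
gripper_width: 0.0003
```

```bash
python3 -m handwheel '[0,0,-1,0,0,0, 0,0,-1.8,0,0,0, 0,0,-2.2,0,0,0, 0,0,-2.6,0,0,0, 0,0,-2.6,0,0,0, 0,0,-2.6,0,0,0]'
```

```text
time_s: 4.6
tcp_pos: [0.5259, -0.1666, 0.0462]
eef_rot: [179.7, 0.3, -25.9]
contact_force: [-4.8, 0.7, 11.7]
gripper_width: 0.0002
```

Green is bottomed at 11.7 N. I lift and go over to yellow.

```bash
python3 -m handwheel '[0,0,1,0,0,0, 0,0,2.5,0,0,0, 2,-0.2,2.5,0,0,0, 4,-0.4,2.5,0,0,0, 5.95,-0.55,2.5,0,0,0, 5.95,-0.55,2.5,0,0,0, 5.95,-0.55,2.5,0,0,0]'
```

```text
time_s: 5.3
tcp_pos: [0.5849, -0.1723, 0.0707]
eef_rot: [179.7, 0.4, -25.9]
contact_force: [-0.6, 0.3, -0.3]
gripper_width: 0.0005
```

```bash
python3 -m handwheel '[0,0,-1,0,0,0, 0,0,-1.8,0,0,0, 0,0,-2.2,0,0,0, 0,0,-2.6,0,0,0, 0,0,-2.6,0,0,0, 0,0,-2.6,0,0,0]'
```

```text
time_s: 5.9
tcp_pos: [0.584, -0.1723, 0.0461]
eef_rot: [179.6, 0.4, -25.9]
contact_force: [-6.8, 4.2, 17.0]
gripper_width: 0.0001
```

Yellow is pressed (17 N at the stop). Next I lift, travel to the cell and open the gripper on the way.

```bash
python3 -m handwheel '[0,0,3,0,0,0, 0,0,8,0,0,0, 0,0,13,0,0,0, 0,0,16,0,0,0, -1,4,16,0,0,0, -2,8,16,0,0,0, -4,12,16,0,0,0, -5,16,16,0,0,0]' 0 40
python3 -m handwheel '[-2,6,0,0,0,0, -5,16,0,0,0,0, -6.9,21.7,0,0,0,0, -6.9,21.7,0,0,0,0, -6.9,21.7,0,0,0,0, -6.9,21.7,0,0,0,0, -6.9,21.7,0,0,0,0]'
python3 - <<'E'
from h import *
T=tcp(); c=viewer.capture("wrist"); save(c["img"],"w2.png"); print(T[:3,3])
h=cv2.cvtColor(c["img"],cv2.COLOR_RGB2HSV)
m=cv2.inRange(h,(5,120,80),(20,255,255)); m[270:]=0
n,l,st,ce=cv2.connectedComponentsWithStats(m)
for i in range(1,n):
  if st[i,4]>80: print(ce[i],st[i],plane(c,ce[i],.0975,T).round(4))
E
```

```text
time_s: 6.7
tcp_pos: [0.5324, -0.0112, 0.2059]
eef_rot: [179.6, 0.4, -26.0]
contact_force: [0.9, 1.1, -0.4]
gripper_width: 0.059
time_s: 7.4
tcp_pos: [0.4628, 0.2062, 0.2056]
eef_rot: [179.6, 0.4, -25.8]
contact_force: [0.2, -0.5, 0.1]
gripper_width: 0.0877
[0.46281154 0.20623858 0.20559696]
[327.14004376 111.23319787] [ 296   79   63   66 3199] [0.5377 0.1681 0.0975]
```

View pics/w2.png

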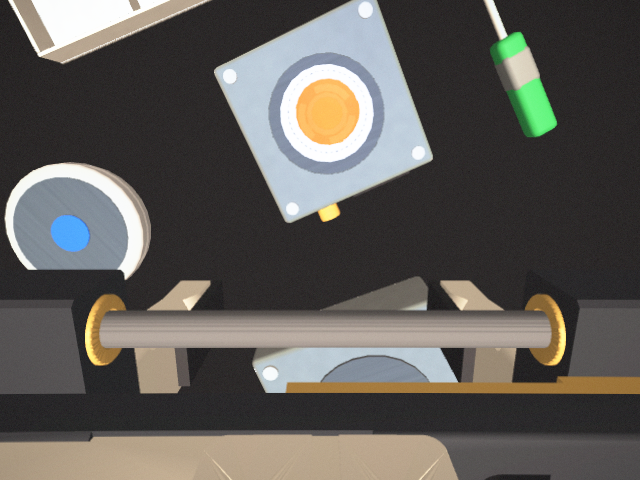

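The wrist view shows the cell's amber top centred at (327,111) on the small grey port. Its position is (0.537, 0.169). I move over it and descend.

```bash
python3 -m handwheel '[4,-2,0,0,0,0, 7.4,-3.75,0,0,0,0, 7.4,-3.75,-3,0,0,0, 7.4,-3.75,-6,0,0,0, 7.4,-3.75,-9,0,0,0, 7.4,-3.75,-9,0,0,0, 7.4,-3.75,-9,0,0,0]'
python3 - <<'E'
from h import *
T=tcp(); y=np.radians(-25.8); Rt=R.from_euler('z',y)*R.from_euler('x',np.pi)
print((Rt*R.from_matrix(T[:3,:3]).inv()).as_rotvec(), T[:3,3])
c=viewer.capture("scene"); save(cv2.resize(c["img"][150:300,250:450],(800,600)),"s2.png")
c=viewer.capture("top"); save(cv2.resize(c["img"][180:300,180:340],(800,600)),"t2.png")
E
```

```text
time_s: 8.15
tcp_pos: [0.5374, 0.1669, 0.1159]
eef_rot: [179.5, 0.4, -26.0]
contact_force: [-0.0, 0.3, 0.6]
gripper_width: 0.0876
[ 0.00377259 -0.01022019  0.00293894] [0.53743428 0.16692692 0.11594402]
```

View pics/s2.png

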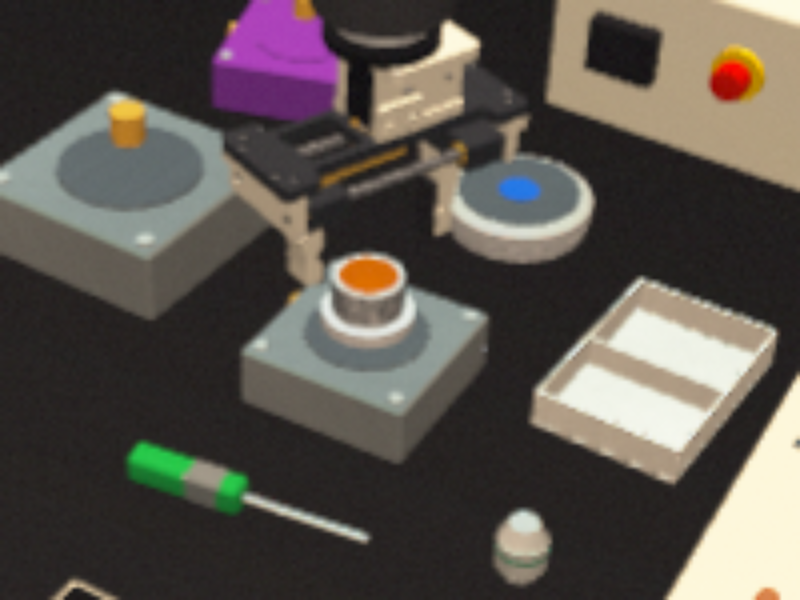

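The crop shows the open fingers above and behind the collar, with clear space around it. I go down and tidy the small tilt.

```bash
python3 -m handwheel '[0,0.2,-2,0.004,-0.01,0.003, 0,0.2,-3.5,0.004,-0.01,0.003, 0,0.2,-4.2,0.004,-0.01,0.003, 0,0.2,-4.2,0.004,-0.01,0.003, 0,0.2,-4.2,0.004,-0.01,0.003]'
```

```text
time_s: 8.75
tcp_pos: [0.5389, 0.1704, 0.0766]
eef_rot: [-179.7, -0.1, -25.7]
contact_force: [-0.6, 0.5, 0.3]
gripper_width: 0.0874
```

```bash
python3 -m handwheel '[0,0,0,0,0,0, 0,0,0,0,0,0, 0,0,0,0,0,0, 0,0,0,0,0,0, 0,0,0,0,0,0, 0,0,0,0,0,0, 0,0,0,0,0,0, 0,0,0,0,0,0]' 255 20
```

```text
time_s: 9.55
tcp_pos: [0.5381, 0.1693, 0.0765]
eef_rot: [-179.9, -0.1, -25.7]
contact_force: [-2.5, -5.9, 4.6]
gripper_width: 0.0497
```

Gripped, width 49.7 mm. Now I press lightly and turn clockwise in short steps, watching z.

```bash
python3 -m handwheel '[-0.04,-0.08,-0.2,0,0,0, -0.04,-0.08,-0.25,0,0,-0.08, -0.04,-0.08,-0.25,0,0,-0.16, -0.04,-0.08,-0.25,0,0,-0.24, -0.04,-0.08,-0.25,0,0,-0.32, -0.04,-0.08,-0.25,0,0,-0.4]' 255 40
```

```text
time_s: 10.15
tcp_pos: [0.5386, 0.1677, 0.0759]
eef_rot: [-179.9, -0.2, -48.8]
contact_force: [-1.6, -7.3, 13.4]
gripper_width: 0.0497
```

```bash
python3 -m handwheel '[0,-0.08,-0.25,0,0,-0.05, 0,-0.08,-0.25,0,0,-0.1, 0,-0.08,-0.25,0,0,-0.15, 0,-0.08,-0.25,0,0,-0.15]'
```

```text
time_s: 10.55
tcp_pos: [0.5383, 0.1674, 0.0734]
eef_rot: [-179.8, -0.1, -57.4]
contact_force: [-2.6, 2.8, -0.2]
gripper_width: 0.0496
```

```bash
python3 -m handwheel '[0,0,-0.25,0,0,-0.05, 0,0,-0.25,0,0,-0.1, 0,0,-0.25,0,0,-0.15, 0,0,-0.25,0,0,-0.15]'
```

```text
time_s: 10.95
tcp_pos: [0.5385, 0.1675, 0.071]
eef_rot: [-179.8, -0.2, -66.0]
contact_force: [-2.1, 0.4, 3.6]
gripper_width: 0.0494
```

It dropped about 5 mm (0.0759 to 0.0710) at roughly 0.5-0.7 rad, so the keyways are over the pins. Now I push home without turning.

```bash
python3 -m handwheel '[0,0,-0.2,0,0,0, 0,0,-0.4,0,0,0, 0,0,-0.6,0,0,0, 0,0,-0.7,0,0,0, 0,0,-0.7,0,0,0, 0,0,-0.7,0,0,0]' 255 50; python3 -c "
from h import *
print(sensors.get_state()['moment'])"
```

```text
time_s: 11.55
tcp_pos: [0.5385, 0.1675, 0.0675]
eef_rot: [-179.7, -0.2, -65.8]
contact_force: [-15.8, -2.5, 36.5]
gripper_width: 0.0492
[-0.68095154  5.63429661 -0.04254534]
```

```bash
python3 - <<'E'
from h import *
c=viewer.capture("scene"); save(cv2.resize(c["img"][180:270,290:410],(800,600),interpolation=3),"s3.png")
o=cv2.imread('pics/scene0.png'); cv2.imwrite('pics/s0c.png',cv2.resize(o[180:270,290:410],(800,600),interpolation=3))
print(sensors.get_state()['contact_force'],tcp()[:3,3])
E
```

```text
[-15.74183083  -2.03080378  36.37723361] [0.53850758 0.16746405 0.06748774]
```

View pics/s3.png

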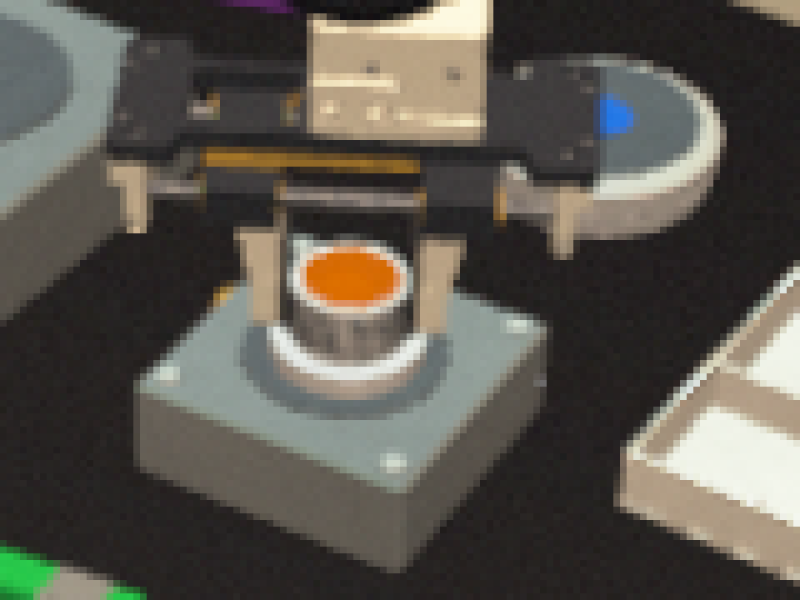

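View pics/s0c.png

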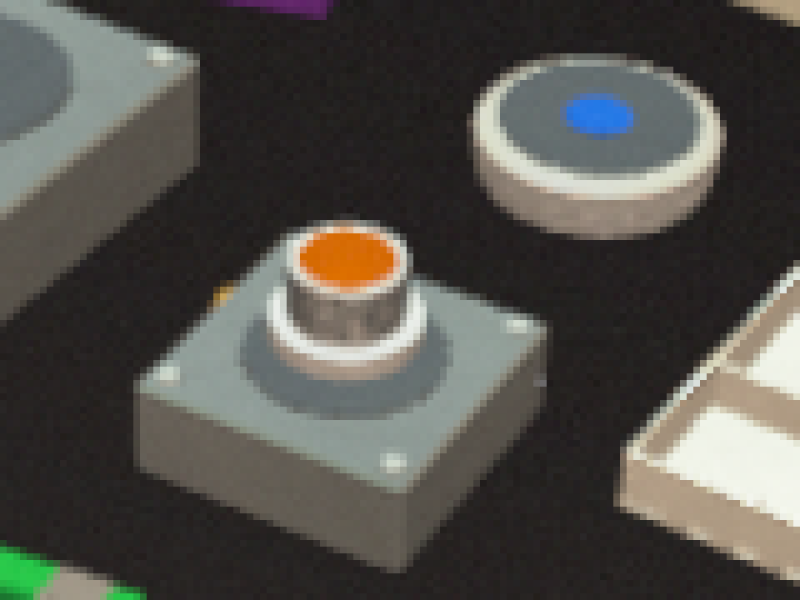

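The crop shows the cell sunk, with the glass at (352,277) instead of (350,258), and the flange apparently on the face. I'll measure the sink from the glass centroid and lower flange edge.

```bash
cat > sink.py <<'E'
from h import *
c=viewer.capture("scene"); o=cv2.cvtColor(cv2.imread('pics/scene0.png'),cv2.COLOR_BGR2RGB)
def cen(im):
    h=im[200:245,325:365].astype(float); w=np.clip(h[...,0]-h[...,2]-80,0,None)
    yy,xx=np.mgrid[200:245,325:365]; return np.array([(w*xx).sum(),(w*yy).sum()])/w.sum()
a,b=cen(o),cen(c["img"]); print(a,b)
M=np.array(c["camera_from_world"]);K=np.array(c["camera_matrix"])
def pr(p):
    q=M[:3,:3]@p+M[:3,3]; s=q[:2]/q[2]; s*=1+c["k1"]*(s@s); return K[:2,:2]@s+K[:2,2]
p0=plane(c,a,.0975)
J=np.stack([pr(p0+e)-a for e in np.eye(3)*.001],1)
print(J); print("sink mm if pure z", (b-a)/J[:,2])
# unknown view-lateral shift: solve z and lateral(image u)
e=np.array([.865,.5018,0])*.001; A=np.stack([pr(p0+e)-a,J[:,2]],1); print(np.linalg.solve(A,b-a))
# lower flange edge profile at centre column
for im in(o,c["img"]): print(im[225:248,341:345].mean((1,2)).round(0))
E
python3 sink.py
```

```text
[341.65144597 218.34174949] [341.52785873 219.71412652]
[[ 0.32172989  0.17068708  0.01185976]
 [ 0.10932594 -0.18770907 -0.29268406]]
sink mm if pure z [-10.42071737  -4.6889368 ]
[-0.18679186 -4.68912801]
[122. 110. 109. 116. 120. 120. 150. 213. 226. 186. 154. 146. 116. 109.
 108. 111. 106. 112. 148. 148. 146. 148. 149.]
[157. 205. 166. 120. 111. 116. 121. 116. 116. 163. 225. 225. 171. 155.
 143. 110. 106. 110. 147. 147. 148. 148. 149.]
```

The brass gripper parts contaminate the centroid, so I restrict the window. I also correlate the flange profile.

```bash
sed -i 's/return np.array(\[(w\*xx)/w[yy<(211 if im is o else 213)]=0; w[(xx<332)|(xx>352)]=0; return np.array([(w*xx)/' sink.py; cat >> sink.py <<'E'
# row shift of flange/collar profile
A=o[226:245,338:347].mean(2); best=[]
B=c["img"].astype(np.float32).mean(2)
for s in np.arange(0,5,.1):
    y,x=np.mgrid[226:237,338:347].astype(np.float32)
    S=cv2.remap(B,x,(y+np.float32(s)).astype(np.float32),cv2.INTER_LINEAR); best.append((np.abs(S-o[226:237,338:347].mean(2)).mean(),s))
print(min(best), "mm",min(best)[1]/.2927)
E
python3 sink.py
```

```text
[341.65144597 218.34174949] [342.07163404 221.12999907]
[[ 0.32172989  0.17068708  0.01185976]
 [ 0.10932594 -0.18770907 -0.29268406]]
sink mm if pure z [35.42972074 -9.52648269]
[ 1.46506883 -9.52498297]
[122. 110. 109. 116. 120. 120. 150. 213. 226. 186. 154. 146. 116. 109.
 108. 111. 106. 112. 148. 148. 146. 148. 149.]
[150. 195. 166. 120. 111. 116. 119. 115. 116. 164. 225. 225. 171. 154.
 143. 110. 106. 111. 147. 146. 148. 149. 148.]
(np.float64(8.093013288196088), np.float64(2.8000000000000003)) mm 9.566108643662453
```

The sink is 9.5 mm by both measures, so the cell is home. I ease the push to a moderate hold and recheck.

```bash
python3 -m handwheel '[-0.05,0,-0.25,0,0,0, -0.05,0,-0.25,0,0,0, -0.05,0,-0.25,0,0,0, -0.05,0,-0.25,0,0,0, -0.05,0,-0.25,0,0,0]' 255 50; python3 sink.py | sed -n '1p;4,5p;$p'; python3 - <<'E'
from h import *
c=viewer.capture("top"); save(cv2.resize(c["img"][140:320,200:440],(800,600)),"t4.png")
s=sensors.get_state(); print(s["tcp_pos"],s["contact_force"],s["qd"].round(2),s["gripper_width"])
E
```

```text
time_s: 12.2
tcp_pos: [0.5385, 0.1675, 0.0675]
eef_rot: [-179.6, -0.2, -65.6]
contact_force: [-10.7, -2.7, 25.9]
gripper_width: 0.0493
[341.65144597 218.34174949] [342.07891181 221.10485542]
sink mm if pure z [36.04337337 -9.44057554]
[ 1.48226742 -9.43905821]
(np.float64(7.808291887996171), np.float64(2.8000000000000003)) mm 9.566108643662453
[0.53851325 0.1675145  0.06755491] [-10.46492153  -2.2616332   25.99485647] [-0.11 -0.09 -0.06  0.05 -0.01 -0.05] 0.049455707768046565
```

View pics/t4.png

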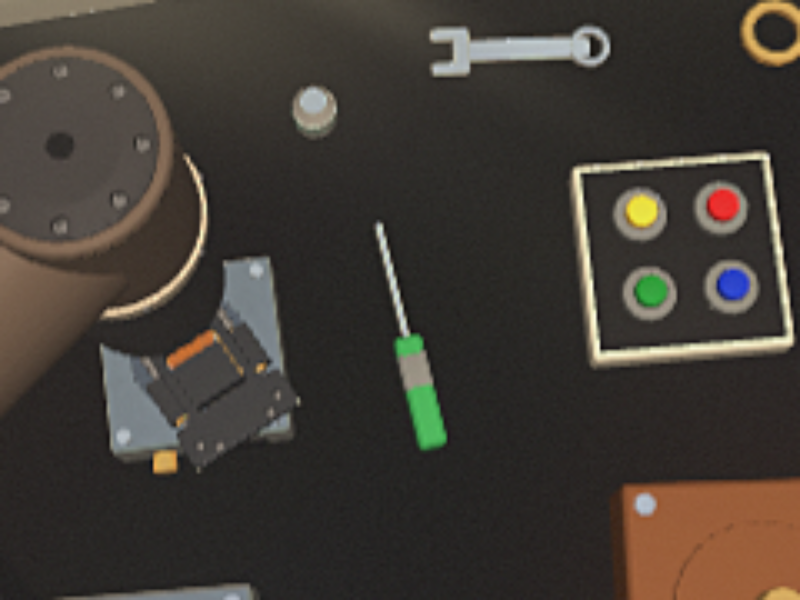

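The top view shows the gripper on the small grey port, all four keys up at (640,212), (723,205), (652,290), (733,284), and the screwdriver, wrench, objective and ring where they were. I'm handing in.

```bash
python3 -c "
from plant import r
r.close_job()"
```

```text
the job is handed in; nothing more can be done
```

I pressed blue, green and yellow in that order and never pressed red. I then turned the cell clockwise until it dropped over the pins, pushed it home and handed in at about 12 s with the gripper still holding it.

- **Keys:** each pressed key stopped hard with the TCP at about 46 mm, and the last top view shows all four keys up. The blue press landed about 5 mm off the key's centre and reached 34 N.
- **Cell:** it dropped onto the seat between about 0.4 and 0.7 rad of turn. At the end the camera put the total sink at 9.4–9.6 mm (9.5 mm is home). The arm was at rest, pushing with 26 N, gripping at 50 N with the jaws at 49.5 mm.
- **Checks that disagreed:** my first sink reading gave 4.7 mm because brass gripper parts got into the colour mask, and I corrected it. The TCP itself had moved down about 9.0 mm, slightly less than the camera's 9.5 mm. The glass also seemed about 1.5 mm to one side in the picture, so centring rests mainly on the spigot. A sideways force of about 10 N remained.
- **Bystanders:** the screwdriver, wrench, objective and spare ring looked unmoved in the last top view. I did not recheck the torch at the end; the wafer box and tray last showed unmoved in the scene picture at the push.

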